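Hold the glaze-glass prism in the light gauge

TASK

The glaze-glass prism lies on the green mat with its two white frosted faces up and down: push it by its black end collars so that it rolls a quarter turn along the mat and the frosted faces stand upright at its sides. Then grip it by the frosted faces only, never touching the amber polished faces with the fingers and never lifting it by the collars, and hold it still in mid-air in the light path of the gauge, midway between the two heads, so that the straight beam from lens to lens enters one end window and leaves by the other near their centres. Finish while still holding it there; do not knock the gauge or disturb the mould, cup and jar.

Things in the scene. Friction and masses are not known exactly. Their poses are not given: they have to be found in the camera images.
- cell_center (a point): centre of the loose prism cell (about 0.15 kg): a square glass bar between two round black collars, 82 mm long over all. Its y axis is the bar's length, z the normal of the two white frosted faces, x the normal of the two amber polished faces. At the start z points up: frosted faces on top and below. It lies on its collars, this centre 22 mm above the mat
- cell: the whole prism cell, origin and axes as cell_center. The bar is 24 x 24 mm in section and 58 mm of it is bare between the collars
- cell_frosted: the two white frosted faces (24 mm apart, 22 mm wide, 58 mm long), the only places to grip; origin and axes as cell_center
- cell_polished: the two amber polished long faces (24 mm apart), not to be touched by the fingers; origin and axes as cell_center
- cell_collars: the two black round collars, 44 mm diameter, 12 mm thick, their middles 35 mm either side of the cell's centre; origin and axes as cell_center. Fingers may push them. The cell rolls on them without slipping (22 mm of travel per radian) and soon stops when left
- window_a (a point): centre of the round orange end window (26 mm wide) at the cell's +y end, 41 mm from its centre; same axes as the cell
- window_b (a point): centre of the round orange end window at the cell's -y end, 41 mm from its centre; same axes as the cell
- mat: fixed dark green rubber mat, 240 (x) x 220 (y) x 3 mm; origin at the centre of its underside, on the table
- gauge: fixed light gauge; origin at the centre of its underside, on the table. Dark base plate 100 (x) x 290 (y) x 18 mm with two upright heads, each 80 (x) x 60 (y) mm, up to 160 mm above the table: grey lamp head with a pale yellow lens at +y, blue sensor head with a dark lens at -y. The heads' inner faces are 150 mm apart
- beam_mid (a point): middle of the light path, midway between the two lenses, 130 mm above the table; its y axis runs along the beam from the sensor's lens to the lamp's, its z axis up
- mould: bystander: banded plaster mould, 130 mm diameter, 100 mm high; origin at the centre of its underside
- cup: bystander: unglazed cup, 76 mm diameter, 80 mm high; origin at the centre of its underside
- glaze_jar: bystander: closed glaze jar, 64 mm diameter, 85 mm high; origin at the centre of its underside

How it is judged (in metres and radians):
On the way, in this order (a step that is already met when the one before it is completed fails the run):
1. the cell has been rolled on the mat until its frosted faces stand upright at its sides (within about 14 degrees) (angle between cell_center's own z axis and vertical between 1.32 and 1.82 rad and height (world z) of cell_center below 0.032 m), for 0.2 s.
2. the cell is lifted by its frosted faces (height (world z) of cell_center above 0.06 m and contact force between the fingers and cell_frosted above 1 N), for 0.2 s.
At the end, for the whole second after the job is handed in: The cell is held still in mid-air by the fingers on its frosted faces alone, both end windows within 8 mm sideways and 8 mm in height of the beam line, its centre within 25 mm of the middle between the heads, touching nothing of the gauge; bystanders within 20 mm of their places (x of window_a in the frame of beam_mid between -0.008 and 0.008 m and z of window_a in the frame of beam_mid between -0.008 and 0.008 m and x of window_b in the frame of beam_mid between -0.008 and 0.008 m and z of window_b in the frame of beam_mid between -0.008 and 0.008 m and y of cell_center in the frame of beam_mid between -0.025 and 0.025 m and contact force between the fingers and cell_frosted above 1 N and contact force between the fingers and cell_polished below 0.3 N and contact force between the fingers and cell_collars below 0.3 N and contact force between cell and gauge below 0.2 N and linear speed of cell below 0.03 m/s and distance of each of mould, cup, glaze_jar from where it was at the start of the episode below 0.02 m); the arm keeps its last pose, push and grip.
It fails at once if a finger touches a polished face (contact force between the fingers and cell_polished above 0.5 N).
It fails at once if the cell is lifted by its collars (height (world z) of cell_center above 0.045 m and contact force between the fingers and cell_collars above 0.5 N).
It fails at once if the gauge is knocked by the cell or the robot (contact force between any of cell, the fingers, the arm and gauge above 3 N).
It fails at once if a bystander is disturbed (distance of any of mould, cup, glaze_jar from where it was at the start of the episode above 0.02 m).
It also fails if it takes over 58 s, if anything falls off the work surface, if the arm or the gripper's body presses on something with over 40 N, if the wrist force passes 120 N, or if a joint passes its speed limit or range.

ROBOT

A 7-joint arm with a two-finger parallel gripper is mounted at the origin on the work surface. World frame = base frame: x ahead of the robot, y to its left, z up, the work surface at z = 0. Lengths are in mm, angles in rad, forces in N, time in s.
With the tool pointing down it reaches from about 425 to 875 mm from the base axis. Payload 4.7 kg.
Tool frame: the origin (TCP) lies midway between the tips of the shut fingers; the grasp point (between the pads) lies ctrl.tcp_to_grasp behind it (ctrl.tcp_to_grasp is the distance from the TCP to the grasp point, in mm); z points along the fingers, y is the line along which they close (so a half turn about z gives the same grasp; the last joint's range is limited). The gripper opens to 87 mm and grips with 3 to 60 N. Pads are 19 mm wide; open, the fingers measure 117 mm over their backs; the gripper's body (75 mm by 190 mm) begins 51 mm behind the grasp point.
Start: joints at [1.203, 0.321, -0.07, 1.45, 0.023, 1.371, -0.057], TCP at [242.166, -603.226, 222.587] pointing down, gripper open.
Joint ranges: [-2.86, 2.86], [-0.3, 2.09], [-1.38, 1.24], [0.06, 2.45], [-1.56, 4.7], [0.09, 2.05], [-2.69, 2.69]. Speed limits (rad/s): [2.57, 2.57, 3.14, 3.14, 3.14, 3.14, 3.14].

INTERFACE

Orientations are given as a unit quaternion [x, y, z, w].
In Python, from rig import ctrl gives the robot as it stands.
- The arm moves only by the shell command python3 -m pendant 'ROWS' [FORCE]. ROWS is JSON, a list of rows, each a list of 5 numbers: the shift along the tool's x, y, z in m, then the turn about the tool's z in degrees, then the gripper's target within -1 to 1 (fully open at 1, half-way at 0, shut at -1). A call has 1 to 20 rows; each row shifts and turns the commanded pose from where the row before left it, along the tool's axes as they then stand; what a row does not reach is not made up. A row lasts 1/8 s, in which the tool goes at most 62.5 mm and 10.7 degrees, less where a joint would pass 70% of its speed; a pose out of reach is approached as far as the arm can. A call with a gripper value outside its range is refused whole. The fingers move at their own pace and stop on an object; FORCE is the grip in N (left out, the last holds). Time passes only in rows, so rows that do not move let the fingers close. It gives the time, the measured TCP pose, the force, the opening and the grip force at its end, in the units of the state.
- ctrl.get_obs(): the state, without advancing time (a new reading comes with each control period).
- ctrl.get_image(name): name is "scene" or "top"; returns (picture, depth): 384x512x3 uint8, red, green, blue; 384x512 float32, mm along the optical axis (not along the pixel's ray), 0 where there is no reading.
- ctrl.camera_params(name): a dict with "fx", "fy", "cx", "cy" (pixels), "dist_coeffs" ([k1, k2, p1, p2, k3] as OpenCV has them; the pictures are not rectified), "world_from_camera" (4x4, takes a point from camera to world coordinates). Camera axes: x right, y down, z forward; pixel columns grow to the right and rows downward; lengths in mm; the calibration is good to about 2 mm. A picture is of the moment at which its call begins. camera_params takes no time and is no camera call.
- ctrl.sign_off(): hands the job in; it is judged then, once.
The state is a dict: "clock": time; "joints": joint angles; "joint_velocities": joint speeds; "joint_torque": joint torques, N m; "eef_pos": TCP position; "tool_rot": TCP orientation; "force": force on the tool from outside, world axes, zero at the start; "ft_torque": the same for the moment, N m; "opening": finger opening in mm; "grasp_force": force on a finger pad.
Only numpy, scipy, OpenCV 4.12 (cv2) and the standard library are available. Lean on these libraries where they do the work, as an engineer would, in place of code of your own. Each camera call takes 0.05 s, during which the arm holds its last target. There are 200 camera calls.

## Working session

There is one attempt and no reset: what is moved stays moved. The work goes in short steps, Python scripts to look and compute and a shell command to move; the robot and the scene stay as the last step left them, time stands still between calls to the robot, and variables do not carry over. Pictures are saved under pics/ and viewed, at most 10 in all, crops included, and the job is handed in when it is done.

```bash
ls; mkdir -p pics; cat > h.py <<'E'
import numpy as np, cv2
from rig import ctrl
from scipy.spatial.transform import Rotation as R
def snap(n,f):
    im,d=ctrl.get_image(n); cv2.imwrite('pics/'+f+'.png',im[:,:,::-1]); np.savez('pics/'+f,im=im,d=d); return im,d
def cloud(n,d):
    p=ctrl.camera_params(n); K=np.array([[p['fx'],0,p['cx']],[0,p['fy'],p['cy']],[0,0,1]])
    h,w=d.shape; u,v=np.meshgrid(np.arange(w),np.arange(h))
    q=cv2.undistortPoints(np.stack([u,v],-1).reshape(-1,1,2).astype(float),K,np.array(p['dist_coeffs'])).reshape(h,w,2)
    T=np.array(p['world_from_camera']); P=np.dstack([q*d[...,None],d])
    return P@T[:3,:3].T+T[:3,3]
E
python3 - <<'E'
from h import *
for n in('scene','top'):
    snap(n,n+'0'); print(n,np.round(ctrl.camera_params(n)['world_from_camera'],2))
o=ctrl.get_obs(); print(o); print(R.from_quat(o['tool_rot']).as_matrix().round(3), ctrl.tcp_to_grasp)
E
```

```text
pics
scene [[ 1.30000e-01  7.80000e-01 -6.20000e-01  1.23478e+03]
 [ 9.90000e-01 -1.10000e-01  7.00000e-02 -6.08800e+01]
 [-2.00000e-02 -6.20000e-01 -7.80000e-01  9.00770e+02]
 [ 0.00000e+00  0.00000e+00  0.00000e+00  1.00000e+00]]
top [[-1.00000e-02 -1.00000e+00  9.00000e-02  5.34860e+02]
 [-1.00000e+00  1.00000e-02 -1.00000e-02  3.49300e+01]
 [ 1.00000e-02 -9.00000e-02 -1.00000e+00  1.00332e+03]
 [ 0.00000e+00  0.00000e+00  0.00000e+00  1.00000e+00]]
{'clock': 0.1, 'joints': array([ 1.20308142,  0.3217532 , -0.07006756,  1.45158572,  0.02263964,
        1.37079906, -0.05692062]), 'joint_velocities': array([ 6.79170228e-04, -2.14764709e-03,  4.51708506e-04, -2.38337781e-03,
        8.90259928e-06,  3.25203614e-04, -1.23048627e-03]), 'joint_torque': array([-4.51598144e-04, -4.92569447e+01, -4.05682884e-01, -3.13396132e+01,
       -6.40230230e-02,  3.95070633e-02,  6.86712588e-05]), 'eef_pos': array([ 241.93451144, -602.74729176,  221.55153304]), 'tool_rot': array([ 9.81832110e-01,  1.89749660e-01, -2.34716372e-04, -8.47760974e-04]), 'force': array([-0.62727746,  0.21607647,  1.05430908]), 'ft_torque': array([-0.0050566 ,  0.0166661 ,  0.01145642]), 'grasp_force': 0.0, 'opening': 86.9439408222708}
[[ 0.928  0.373 -0.001]
 [ 0.373 -0.928  0.002]
 [-0.    -0.002 -1.   ]] 18.700000000000003
```

View pics/scene0.png

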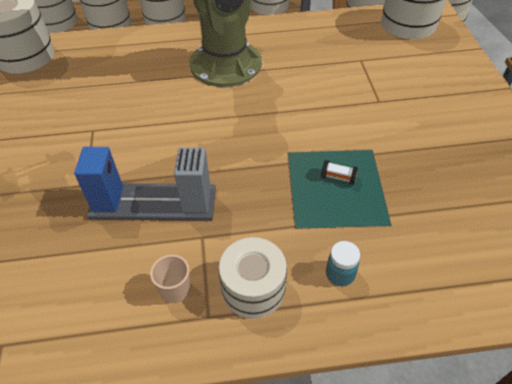

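View pics/top0.png

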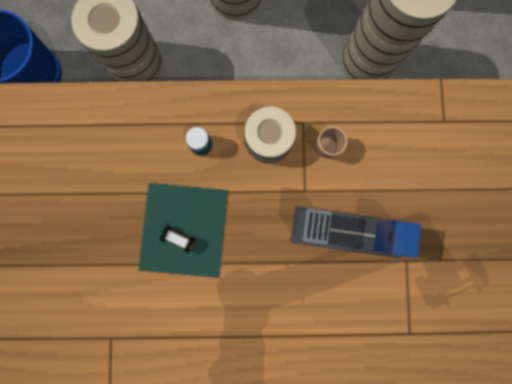

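The scene view shows the cell on the mat at (340,173), the gauge at (150,190) with the blue sensor head on the left, and the cup, mould and jar at (171,278), (253,275) and (343,262). In the top view the cell is at (179,239), and the gauge spans columns 293-420 with the lamp head on the left.

```bash
cat > m.py <<'E'
from h import *
def rect(pts,name):
    r=cv2.minAreaRect(pts[:,:2].astype(np.float32)); print(name,len(pts),'c',np.round(r[0],1),'size',np.round(r[1],1),'box',np.round(cv2.boxPoints(r)).tolist(),'zmed',np.round(np.median(pts[:,2]),1))
if __name__=='__main__':
  for n in('top','scene'):
    f=np.load(f'pics/{n}0.npz'); im=f['im'].astype(int); d=f['d']; W=cloud(n,d); hsv=cv2.cvtColor(f['im'],cv2.COLOR_RGB2HSV)
    X,Y,Z=W[...,0],W[...,1],W[...,2]; ok=(d>0)&(X>250)&(X<900)
    mat=ok&(hsv[...,0]>65)&(hsv[...,0]<90)&(hsv[...,1]>100)&(Z<12)
    g=cv2.morphologyEx(mat.astype(np.uint8),cv2.MORPH_OPEN,np.ones((5,5)))>0
    rect(W[g],n+' mat')
    a=W[g]; c=np.median(a[:,:2],0)
    cell=ok&(np.hypot(X-c[0],Y-c[1])<130)&(Z>14)&(Z<60)
    rect(W[cell],n+' cell'); 
    wh=cell&(hsv[...,1]<60)&(hsv[...,2]>140); rect(W[wh],n+' white'); 
    bl=cell&(hsv[...,2]<70)
    rect(W[bl],n+' black'); print(' zpct',np.percentile(W[cell][:,2],[5,50,95]).round(1))
    for nm,lo,hi in(('60-180',55,180),('headtops',153,170),('tops95',93,106)):
        m=(ok&(Z>lo)&(Z<hi)).astype(np.uint8); k,l,s,_=cv2.connectedComponentsWithStats(m)
        for i in range(1,k):
            if s[i,4]>40: rect(W[l==i],f'{n} {nm} px{s[i,:2]}')
    lo=ok&(Z>14)&(Z<22); k,l,s,_=cv2.connectedComponentsWithStats(lo.astype(np.uint8))
    for i in range(1,k):
        if s[i,4]>60: rect(W[l==i],f'{n} base px{s[i,:2]}')
E
python3 m.py
```

```text
top mat 5585 c [527.2 221. ] size [209.7 227.2] box [[403.0, 128.0], [629.0, 105.0], [651.0, 313.0], [425.0, 337.0]] zmed 2.8
top cell 407 c [500.9 232.2] size [83.1 43.8] box [[463.0, 204.0], [503.0, 185.0], [538.0, 260.0], [499.0, 279.0]] zmed 37.3
top white 190 c [501.3 231.9] size [53.9 23.2] box [[479.0, 212.0], [500.0, 203.0], [523.0, 251.0], [502.0, 261.0]] zmed 36.4
top black 175 c [500.9 232.2] size [83.1 43.8] box [[463.0, 204.0], [503.0, 185.0], [538.0, 260.0], [499.0, 279.0]] zmed 41.7
 zpct [26.2 37.3 47.1]
top 60-180 px[244 107] 2188 c [769.1 -13.1] size [130. 130.] box [[677.0, -12.0], [768.0, -105.0], [861.0, -14.0], [770.0, 79.0]] zmed 98.2
top 60-180 px[317 127] 293 c [ 749.6 -174.6] size [72.8 75. ] box [[697.0, -173.0], [750.0, -227.0], [802.0, -176.0], [749.0, -122.0]] zmed 76.1
top 60-180 px[186 128] 459 c [757.8 172.6] size [56.9 57. ] box [[727.0, 147.0], [783.0, 141.0], [789.0, 198.0], [732.0, 204.0]] zmed 83.6
top 60-180 px[297 208] 1055 c [ 531.5 -116.1] size [60.6 79.6] box [[488.0, -140.0], [566.0, -152.0], [575.0, -92.0], [497.0, -80.0]] zmed 154.5
top 6
[... 2449 characters left out ...]
167 c [ 520.  -308.8] size [46.4 94.8] box [[470.0, -291.0], [537.0, -359.0], [570.0, -326.0], [503.0, -259.0]] zmed 99.3
scene tops95 px[178 175] 118 c [ 567.2 -112.4] size [33.7 71.2] box [[536.0, -88.0], [568.0, -152.0], [598.0, -137.0], [567.0, -73.0]] zmed 99.3
scene tops95 px[219 237] 2762 c [776.1 -14.9] size [129.2 130.2] box [[684.0, -20.0], [782.0, -106.0], [868.0, -10.0], [770.0, 77.0]] zmed 98.7
scene base px[ 87 183] 2504 c [ 519.9 -221.3] size [290.7 103.7] box [[447.0, -357.0], [549.0, -373.0], [593.0, -86.0], [491.0, -70.0]] zmed 17.7
scene base px[161 273] 65 c [ 734.1 -179.6] size [17.7 51.7] box [[720.0, -156.0], [731.0, -207.0], [748.0, -203.0], [738.0, -153.0]] zmed 18.4
```

```bash
python3 -c "
import cv2
a=cv2.imread('pics/scene0.png')[150:200,310:375]; b=cv2.imread('pics/top0.png')[215:265,147:212]
cv2.imwrite('pics/c0.png',cv2.hconcat([cv2.resize(x,(390,300),interpolation=cv2.INTER_CUBIC) for x in(a,b)]))"
```

```text
(no output)
```

View pics/c0.png

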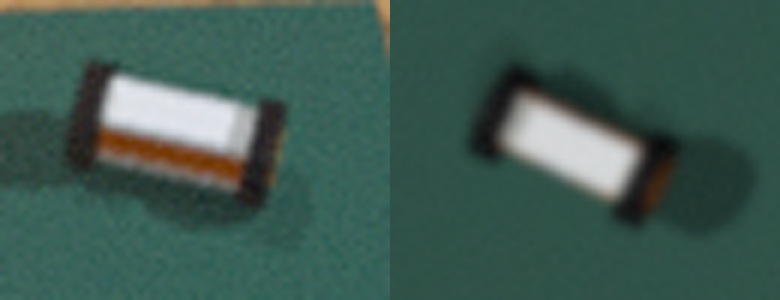

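The crop shows the frosted face up, with amber on the sides. The measured sizes fit: cell 83x44 mm, heads 60x80 mm, base 290x100 mm. The two cameras disagree by about 5 mm, so I'll compare poses within one camera. The bar axis is at about 64° and the beam axis at about 81°. First I'll move clear, going round the base.

```bash
python3 -m pendant '[[0.032,-0.015,-0.001,0,1],[0.032,-0.015,-0.001,0,1],[0.032,-0.015,-0.001,0,1],[0.032,-0.015,-0.001,0,1],[0.032,-0.015,-0.001,0,1],[0.032,-0.015,-0.001,0,1],[0.032,-0.015,-0.001,0,1],[0.032,-0.015,-0.001,0,1],[0.032,-0.015,-0.001,0,1],[0.032,-0.015,-0.001,0,1],[0.032,-0.015,-0.001,0,1],[0.032,-0.015,-0.001,0,1],[0.032,-0.015,-0.001,0,1],[0.032,-0.015,-0.001,0,1],[0,0,0,5,0.425]]'
cat > go.py <<'E'
# usage: go.py x y z [lineangle of tool y, deg]: tool-frame delta of the shift (turn to be done after the shift)
import sys
from h import *
a=[float(v) for v in sys.argv[1:]]
o=ctrl.get_obs(); M=R.from_quat(o['tool_rot']).as_matrix()
print('t',o['clock'],'tcp',o['eef_pos'].round(1),'yline',np.degrees(np.arctan2(M[1,1],M[0,1])).round(2),'zax',M[:,2].round(4),'F',np.round(o['force'],1),'open',round(o['opening'],1),'grip',o['grasp_force'])
print('joints',o['joints'].round(2))
if len(a)>2: print('tool delta mm',(M.T@(np.array(a[:3])-o['eef_pos'])).round(1))
if len(a)>3:
    t=(np.degrees(np.arctan2(M[1,1],M[0,1]))-a[3]+90)%180-90; print('turn about tool z',t.round(2))
E
python3 go.py 470 246 120 64
```

```text
clock: 1.98
eef_pos: [581.6, -237.0, 235.9]
tool_rot: [0.989, 0.149, 0.0, -0.001]
force: [-0.1, -0.6, -0.2]
opening: 82.7
grasp_force: 0.0
t 1.975 tcp [ 581.6 -237.   235.9] yline -72.89 zax [ 2.0e-04  2.7e-03 -1.0e+00] F [-0.1 -0.6 -0.2] open 82.7 grip 0.0
joints [ 0.63  0.29 -0.35  1.48  0.1   1.39 -1.  ]
tool delta mm [  35.3 -494.2  117.2]
turn about tool z 43.11
```

```bash
python3 -m pendant '[[0,0,0,-10.5,0.425],[0,0,0,-10.5,0.425],[0,0,0,-10.5,0.425],[0,0,0,-10.5,0.425],[0,0,0,-10.5,0.425],[0,0,0,-10.5,0.425],[0,0,0,-10.5,0.425],[0,0,0,-10.5,0.425],[0,0,0,-10.5,0.425],[0,0,0,-10.5,0.425],[0,0,0,-10.5,0.425],[0,0,0,-10.5,0.425],[0,0,0,-10.5,0.425],[0,0,0,0,0.425]]'; python3 go.py 470 246 120 64
```

```text
clock: 3.72
eef_pos: [579.4, -241.5, 236.0]
tool_rot: [0.231, 0.973, 0.0, -0.0]
force: [-0.8, -0.2, -0.4]
opening: 61.6
grasp_force: 0.0
t 3.725 tcp [ 579.4 -241.5  236. ] yline 63.26 zax [-8.e-04  5.e-04 -1.e+00] F [-0.8 -0.2 -0.4] open 61.6 grip 0.0
joints [ 0.88  0.34 -0.67  1.47  0.21  1.41  1.31]
tool delta mm [316.9 386.1 116.3]
turn about tool z -0.74
```

```bash
python3 -m pendant '[[0.0184,0.0214,0.004,0,0.425],[0.0184,0.0214,0.004,0,0.425],[0.0184,0.0214,0.004,0,0.425],[0.0184,0.0214,0.004,0,0.425],[0.0184,0.0214,0.004,0,0.425],[0.0184,0.0214,0.004,0,0.425],[0.0184,0.0214,0.004,0,0.425],[0.0184,0.0214,0.004,0,0.425],[0.0184,0.0214,0.004,0,0.425],[0.0184,0.0214,0.004,0,0.425],[0.0184,0.0214,0.008,0,0.425],[0.0184,0.0214,0.008,0,0.425],[0.0184,0.0214,0.008,0,0.425],[0.0184,0.0214,0.008,0,0.425],[0.0184,0.0214,0.008,0,0.425],[0.0184,0.0214,0.008,0,0.425],[0.0184,0.0214,0.008,0,0.425],[0.0184,0.0214,0.008,-0.7,0.425],[0,0,0,0,0.425]]'; python3 go.py 458 253 15 64
python3 - <<'E'
from h import *
snap('scene','s1'); snap('top','t1')
a=cv2.imread('pics/scene0.png')
b=cv2.resize(cv2.imread('pics/s1.png')[100:240,250:410],(400,350)); c=cv2.resize(cv2.imread('pics/t1.png')[170:310,100:260],(400,350))
cv2.imwrite('pics/c1.png',cv2.hconcat([b,c]))
E
```

```text
clock: 6.1
eef_pos: [454.3, 253.9, 132.0]
tool_rot: [0.223, 0.975, 0.0, -0.001]
force: [-0.7, -0.4, 0.7]
opening: 62.0
grasp_force: 0.0
t 6.1 tcp [454.3 253.9 132. ] yline 64.25 zax [-1.5e-03  9.0e-04 -1.0e+00] F [-0.7 -0.4  0.7] open 62.0 grip 0.0
joints [ 0.34  0.23 -1.    1.86  0.21  1.17  0.4 ]
tool delta mm [ -3.9   0.8 117. ]
turn about tool z 0.25
```

View pics/c1.png

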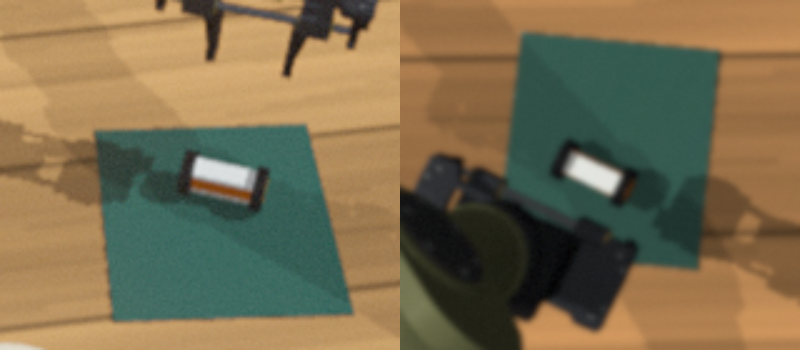

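The gripper hangs behind the cell with its fingers lined up with the collars. In the scene image the fingertips are near (334,124) and (365,130). I'll use them to check the scene camera's offset.

```bash
python3 - <<'E'
from h import *
f=np.load('pics/s1.npz'); W=cloud('scene',f['d']); Z=W[...,2]; o=ctrl.get_obs(); M=R.from_quat(o['tool_rot']).as_matrix()
m=(f['d']>0)&(Z>128)&(Z<150)&(np.hypot(W[...,0]-454,W[...,1]-254)<90)
T=(W[m]-o['eef_pos'])@M
for s in(-1,1):
    q=T[T[:,1]*s>0]; print(len(q),'tool-frame min/max',np.percentile(q,[2,98],axis=0).round(1).tolist())
E
```

```text
28 tool-frame min/max [[-9.8, -37.6, -17.1], [7.4, -28.8, 0.6]]
26 tool-frame min/max [[-10.0, 33.0, -17.1], [-1.5, 41.6, 0.9]]
```

```bash
python3 -m pendant '[[0,0,0.012,0,0.425],[0,0,0.012,0,0.425],[0,0,0.012,0,0.425],[0,0,0.012,0,0.425],[0,0,0.012,0,0.425],[0,0,0.012,0,0.425],[0,0,0.012,0,0.425],[0,0,0.012,0,0.425],[0,0,0.012,0,0.425],[0,0,0.008,0,0.425],[-0.005,0,0,0,0.425],[-0.005,0,0,0,0.425],[-0.004,0,0,0,0.425],[-0.003,0,0,0,0.425],[0,0,0,0,0.425]]'; python3 go.py
python3 -m pendant '[[-0.0025,0,0,0,0.425],[-0.0025,0,0,0,0.425],[-0.0025,0,0,0,0.425],[-0.0025,0,0,0,0.425],[-0.0025,0,0,0,0.425],[-0.0025,0,0,0,0.425],[-0.0025,0,0,0,0.425],[-0.0025,0,0,0,0.425],[-0.0025,0,0,0,0.425],[-0.0025,0,0,0,0.425],[-0.0025,0,0,0,0.425],[-0.0015,0,0,0,0.425],[0,0,0,0,0.425],[0,0,0,0,0.425]]'; python3 go.py
python3 - <<'E'
from h import *
snap('scene','s2'); snap('top','t2')
b=cv2.resize(cv2.imread('pics/s2.png')[130:217,290:390],(400,350)); c=cv2.resize(cv2.imread('pics/t2.png')[197:284,130:230],(400,350))
cv2.imwrite('pics/c2.png',cv2.hconcat([b,c]))
E
```

```text
clock: 8.07
eef_pos: [471.9, 243.8, 16.7]
tool_rot: [0.225, 0.974, 0.0, 0.0]
force: [0.3, 0.2, -0.3]
opening: 62.1
grasp_force: 0.0
t 8.075 tcp [471.9 243.8  16.7] yline 64.05 zax [ 3.e-04  0.e+00 -1.e+00] F [ 0.3  0.2 -0.3] open 62.1 grip 0.0
joints [ 0.25  0.42 -0.9   1.93  0.39  0.97  0.29]
clock: 9.82
eef_pos: [497.6, 231.1, 16.5]
tool_rot: [0.224, 0.975, -0.0, 0.0]
force: [-0.5, -0.5, 0.2]
opening: 62.1
grasp_force: 0.0
t 9.825 tcp [497.6 231.1  16.5] yline 64.07 zax [ 1.e-04 -2.e-04 -1.e+00] F [-0.5 -0.5  0.2] open 62.1 grip 0.0
joints [ 0.26  0.45 -0.87  1.89  0.41  0.99  0.32]
```

View pics/c2.png

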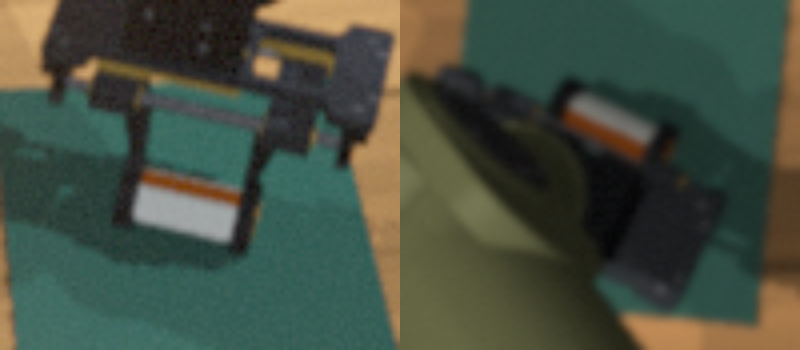

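The cell has rolled part of the way: white now faces forward, with amber above and behind it. I'll measure the tilt by fitting planes to the faces.

```bash
cat > roll.py <<'E'
import sys
from h import *
for n,fn in(('scene',sys.argv[1]),('top',sys.argv[2])):
    f=np.load(f'pics/{fn}.npz'); W=cloud(n,f['d']); hsv=cv2.cvtColor(f['im'],cv2.COLOR_RGB2HSV)
    reg=(f['d']>0)&(W[...,0]>440)&(W[...,0]<620)&(W[...,1]>150)&(W[...,1]<300)&(W[...,2]>8)&(W[...,2]<46)
    for nm,m in(('white',reg&(hsv[...,1]<50)&(hsv[...,2]>110)),('amber',reg&(hsv[...,0]<22)&(hsv[...,1]>150)&(hsv[...,2]>90))):
        p=W[m]
        if len(p)<20: print(n,nm,len(p)); continue
        c=np.median(p,0); p=p[np.linalg.norm(p-c,axis=1)<35]; c=p.mean(0); _,s,v=np.linalg.svd(p-c); k=v[2]*np.sign(v[2]@[.9,-.44,1]); L=v[0]*np.sign(v[0][1])
        print(n,nm,len(p),'c',c.round(1),'elev',np.degrees(np.arcsin(k[2])).round(1),'n',k.round(2),'axis deg',np.degrees(np.arctan2(L[1],L[0])).round(1),'rms',(s[2]/len(p)**.5).round(2),'bar centre',(c-12*k).round(1))
E
python3 roll.py s2 t2
```

```text
scene white 215 c [539.7 214.6  29.1] elev 18.3 n [ 0.87 -0.38  0.31] axis deg 66.7 rms 3.55 bar centre [529.2 219.2  25.3]
scene amber 47 c [528.6 219.6  36.9] elev 62.3 n [-0.42  0.2   0.89] axis deg 63.8 rms 0.89 bar centre [533.7 217.2  26.3]
top white 35 c [534.7 217.4  36. ] elev 16.3 n [ 0.86 -0.42  0.28] axis deg 64.2 rms 0.88 bar centre [524.4 222.4  32.7]
top amber 55 c [525.5 220.5  36.9] elev 51.9 n [-0.56  0.27  0.79] axis deg 63.8 rms 1.65 bar centre [532.1 217.3  27.5]
```

```bash
python3 -m pendant '[[-0.002,0,0,0,0.425],[-0.002,0,0,0,0.425],[-0.002,0,0,0,0.425],[-0.0015,0,0,0,0.425],[0,0,0,0,0.425],[0,0,0,0,0.425],[0.005,0,0,0,0.425],[0.015,0,0,0,0.425],[0,0,0,0,0.425],[0,0,0,0,0.425]]'; python3 go.py
python3 - <<'E'
from h import *
snap('scene','s3'); snap('top','t3')
E
python3 roll.py s3 t3
```

```text
clock: 11.18
eef_pos: [486.3, 236.7, 16.6]
tool_rot: [0.224, 0.975, -0.0, 0.0]
force: [0.3, 0.2, -0.7]
opening: 62.2
grasp_force: 0.0
t 11.175 tcp [486.3 236.7  16.6] yline 64.11 zax [ 4.e-04 -4.e-04 -1.e+00] F [ 0.3  0.2 -0.7] open 62.2 grip 0.0
joints [ 0.25  0.44 -0.88  1.91  0.4   0.98  0.3 ]
scene white 217 c [543.7 212.1  28.4] elev 50.1 n [ 0.59 -0.25  0.77] axis deg 66.3 rms 5.84 bar centre [536.6 215.1  19.2]
scene amber 75 c [538.7 214.5  36.8] elev 69.1 n [-0.32  0.15  0.93] axis deg 64.5 rms 1.33 bar centre [542.5 212.7  25.6]
top white 46 c [536.  215.6  34.5] elev 80.4 n [ 0.17 -0.02  0.99] axis deg 70.7 rms 4.01 bar centre [534.  215.8  22.7]
top amber 66 c [535.2 217.1  36.4] elev 86.5 n [ 0.06 -0.02  1.  ] axis deg 64.4 rms 1.25 bar centre [534.5 217.4  24.4]
```

```bash
python3 -m pendant '[[0.02,0,-0.02,0,0.425],[0.02,0,-0.03,0,0.425],[0,0,-0.03,0,0.425],[0,0,-0.03,0,0.425],[0,0,0,0,0.425]]' >/dev/null
python3 - <<'E'
from h import *
snap('scene','s4'); snap('top','t4')
b=cv2.resize(cv2.imread('pics/s4.png')[150:210,315:384],(400,350),interpolation=cv2.INTER_CUBIC); c=cv2.resize(cv2.imread('pics/t4.png')[202:262,145:214],(400,350),interpolation=cv2.INTER_CUBIC)
cv2.imwrite('pics/c4.png',cv2.hconcat([b,c]))
for n in('scene','top'):
    f=np.load(f'pics/{n[0]}4.npz'); W=cloud(n,f['d']); hsv=cv2.cvtColor(f['im'],cv2.COLOR_RGB2HSV)
    reg=(f['d']>0)&(W[...,0]>440)&(W[...,0]<640)&(W[...,1]>140)&(W[...,1]<300)&(W[...,2]>15)&(W[...,2]<60)
    a=np.radians(64.3); u=np.array([np.cos(a),np.sin(a)]); dd=np.array([np.sin(a),-np.cos(a)])
    p=W[reg]; r=cv2.minAreaRect(p[:,:2].astype(np.float32)); print(n,np.round(r[0],1),np.round(r[1],1),r[2])
    c=np.array([534.,216.]); s=(p[:,:2]-c)@u; t=(p[:,:2]-c)@dd
    k=abs(s)<26; t=t[k]; z=p[k,2]; H=hsv[reg][k]
    # profile of z vs t, bare bar only
    for lo in range(-20,24,4):
        q=(t>=lo)&(t<lo+4)
        if q.sum()>4: print(lo+2,q.sum(),z[q].mean().round(1),'H,S,V',np.median(H[q],0))
E
python3 roll.py s4 t4
```

```text
scene [538.9 214.9] [82. 44.] 63.35988998413086
-10 10 34.9 H,S,V [ 70.5   5.5 179.5]
-6 16 36.0 H,S,V [ 18.  16. 193.]
-2 35 36.6 H,S,V [ 10.  71. 204.]
2 25 36.7 H,S,V [ 15. 215. 199.]
6 31 36.1 H,S,V [ 16. 255. 206.]
10 40 34.5 H,S,V [ 12.  90. 209.]
14 117 26.6 H,S,V [ 98.   8. 153.]
18 16 30.3 H,S,V [ 99.5   8.  156.5]
top [533.6 216.8] [83.2 43.6] 63.677947998046875
-14 5 34.7 H,S,V [ 53.  14. 139.]
-10 31 36.3 H,S,V [ 20.  25. 175.]
-6 29 36.9 H,S,V [ 11.  87. 201.]
-2 30 36.7 H,S,V [ 12.  197.5 193.5]
2 30 36.4 H,S,V [ 12. 216. 199.]
6 31 35.6 H,S,V [ 10. 122. 214.]
10 27 34.0 H,S,V [ 10.  40. 204.]
scene white 218 c [543.3 211.9  28.4] elev 49.2 n [ 0.6  -0.27  0.76] axis deg 64.4 rms 5.83 bar centre [536.1 215.1  19.3]
scene amber 74 c [538.6 215.   36.4] elev 69.2 n [-0.32  0.16  0.93] axis deg 64.8 rms 1.39 bar centre [542.5 213.1  25.2]
top white 57 c [531.2 216.4  35.3] elev 80.4 n [ 0.17 -0.    0.99] axis deg 59.4 rms 3.84 bar centre [529.2 216.4  23.4]
top amber 71 c [535.2 216.5  36.5] elev 81.4 n [ 0.13 -0.07  0.99] axis deg 64.9 rms 1.57 bar centre [533.6 217.3  24.7]
```

View pics/c4.png

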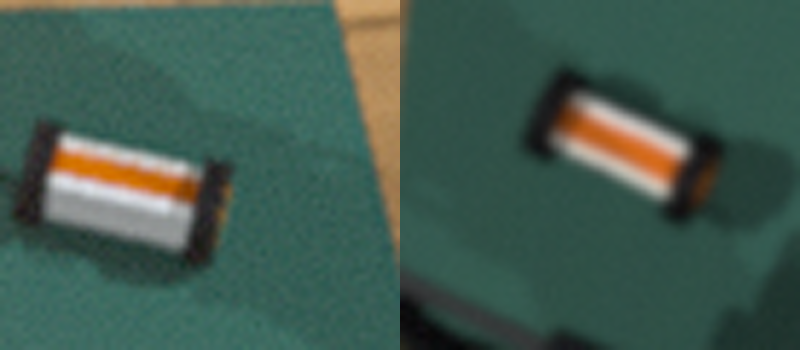

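The amber face is now up, within a few degrees of level. The roll is about 90° by travel: 34.7 mm in the scene camera and 36 mm in the top camera. Next I'll use s3, where the fingers are at cell height, to fix the camera-to-tool offset before the grasp.

```bash
python3 - <<'E'
from h import *
a=np.radians(64.1); M=np.array([[-np.sin(a),np.cos(a),0],[np.cos(a),np.sin(a),0],[0,0,-1]]).T
M=np.array([[-np.sin(a),np.cos(a),0],[np.cos(a),np.sin(a),0],[0,0,-1.]]) # rows = tool axes
f=np.load('pics/s3.npz'); W=cloud('scene',f['d']); t=np.array([486.3,236.7,16.6])
T=(W-t)@M.T
for lo,hi in((25,40),(40,55)):
  for s in(-1,1):
    m=(f['d']>0)&(W[...,2]>lo)&(W[...,2]<hi)&(T[...,0]>-17)&(T[...,0]<25)&(T[...,1]*s>20)&(T[...,1]*s<60)
    q=T[m]; print(lo,s,len(q),np.percentile(q,[3,25,50,97],axis=0).round(1).tolist() if len(q) else '')
f=np.load('pics/s4.npz'); W=cloud('scene',f['d']); m=(f['d']>0)&(W[...,0]>440)&(W[...,0]<640)&(W[...,1]>140)&(W[...,1]<300)&(W[...,2]>15)&(W[...,2]<60)
T=((W-t)@M.T)[m]; print('cell in s3 tool frame',np.percentile(T,[1,99],axis=0).round(1).tolist())
E
python3 go.py 538 214.5 110 -26
```

```text
25 -1 22 [[-12.3, -39.7, -22.7], [-11.5, -36.8, -19.5], [-9.7, -34.1, -16.0], [6.3, -30.5, -9.4]]
25 1 16 [[-14.9, 31.8, -22.5], [-12.6, 33.7, -20.0], [-11.3, 35.9, -17.9], [-8.1, 39.9, -8.6]]
40 -1 20 [[-13.2, -40.9, -37.2], [-11.1, -38.3, -32.8], [-10.1, -35.7, -31.1], [5.0, -30.7, -23.7]]
40 1 20 [[-14.0, 31.4, -37.4], [-12.5, 34.5, -34.7], [-11.2, 37.7, -31.1], [-5.3, 42.5, -24.4]]
cell in s3 tool frame [[-77.4, -36.7, -31.8], [-41.8, 43.7, 0.8]]
t 12.0 tcp [450.5 253.7 126.2] yline 64.04 zax [ 2.e-04 -5.e-04 -1.e+00] F [-0.4 -0.5 -0.4] open 62.3 grip 0.0
joints [ 0.35  0.23 -1.    1.87  0.21  1.15  0.39]
tool delta mm [-95.8   3.   16.3]
turn about tool z -89.96
```

```bash
python3 -m pendant '[[-0.0195,0,0,0,1],[-0.0195,0,0,0,1],[-0.0195,0,0,0,1],[-0.0195,0,0,0,1],[-0.0177,0,0,0,1],[0,0,0,10,1],[0,0,0,10,1],[0,0,0,10,1],[0,0,0,10,1],[0,0,0,10,1],[0,0,0,10,1],[0,0,0,10,1],[0,0,0,10,1],[0,0,0,10,1],[0,0,0,0,1],[0,0,0,0,1]]'>/dev/null; python3 go.py 536.5 215.2 9 -26
```

```text
t 14.0 tcp [536.6 212.4 126.4] yline -25.75 zax [-1.e-04 -1.e-04 -1.e+00] F [ 0.5 -0.5 -0.5] open 87.5 grip 0.0
joints [ 0.14  0.3  -0.66  1.74  0.2   1.17 -1.02]
tool delta mm [  2.5  -1.3 117.4]
turn about tool z 0.25
```

```bash
python3 -m pendant '[[0.0025,-0.0013,0.0,0,1],[0,0,0.012,0,1],[0,0,0.012,0,1],[0,0,0.012,0,1],[0,0,0.012,0,1],[0,0,0.012,0,1],[0,0,0.012,0,1],[0,0,0.012,0,1],[0,0,0.012,0,1],[0,0,0.012,0,1],[0,0,0.0094,0,1],[0,0,0,0,0.2],[0,0,0,0,0.0],[0,0,0,0,-0.2],[0,0,0,0,-0.3],[0,0,0,0,-0.35],[0,0,0,0,-0.35]]' 15; python3 go.py 536.5 215.2 9 -26
python3 - <<'E'
from h import *
snap('scene','s5'); snap('top','t5')
b=cv2.resize(cv2.imread('pics/s5.png')[140:210,305:385],(400,350),interpolation=cv2.INTER_CUBIC); c=cv2.resize(cv2.imread('pics/t5.png')[197:267,140:220],(400,350),interpolation=cv2.INTER_CUBIC)
cv2.imwrite('pics/c5.png',cv2.hconcat([b,c]))
E
```

```text
clock: 16.12
eef_pos: [536.4, 215.1, 9.2]
tool_rot: [0.848, 0.53, 0.0, 0.0]
force: [0.0, 0.1, -0.2]
opening: 35.4
grasp_force: 0.0
t 16.125 tcp [536.4 215.1   9.2] yline -25.93 zax [ 2.e-04 -1.e-04 -1.e+00] F [ 0.   0.1 -0.2] open 35.4 grip 0.0
joints [ 0.09  0.44 -0.62  1.83  0.31  0.97 -1.11]
tool delta mm [0.1 0.1 0.2]
turn about tool z 0.07
```

View pics/c5.png

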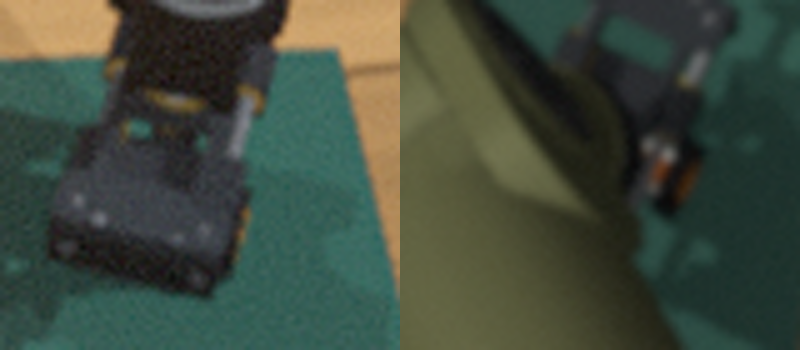

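The hand hides the cell here, and the fingers straddle it with no contact. I'll close and see where they stop.

```bash
python3 -m pendant '[[0,0,0,0,-0.4],[0,0,0,0,-0.45],[0,0,0,0,-0.5],[0,0,0,0,-0.6],[0,0,0,0,-0.8],[0,0,0,0,-0.8],[0,0,0,0,-0.8],[0,0,0,0,-0.8]]' 15; python3 go.py
```

```text
clock: 17.23
eef_pos: [536.1, 215.3, 9.1]
tool_rot: [0.848, 0.531, -0.0, -0.0]
force: [-1.9, 0.6, 2.6]
opening: 24.2
grasp_force: 14.8
t 17.225 tcp [536.1 215.3   9.1] yline -25.92 zax [-5.e-04 -0.e+00 -1.e+00] F [-1.9  0.6  2.6] open 24.2 grip 14.783018957823515
joints [ 0.09  0.44 -0.62  1.83  0.3   0.97 -1.11]
```

The opening of 24.2 mm means the pads are flat on the frosted faces. I'll raise the grip force and lift.

```bash
python3 -m pendant '[[0,0,0,0,-0.8],[0,0,-0.004,0,-0.8],[0,0,-0.008,0,-0.8],[0,0,-0.014,0,-0.8],[0,0,-0.014,0,-0.8],[0,0,-0.014,0,-0.8],[0,0,-0.014,0,-0.8],[0,0,-0.014,0,-0.8],[0,0,-0.014,0,-0.8],[0,0,-0.014,0,-0.8],[0,0,-0.014,0,-0.8],[0,0,-0.014,0,-0.8],[0,0,-0.014,0,-0.8],[0,0,-0.014,0,-0.8],[0,0,-0.014,0,-0.8],[0,0,-0.014,0,-0.8],[0,0,-0.008,0,-0.8],[0,0,0,0,-0.8]]' 25; python3 go.py 518 -221 200 -8.6
```

```text
clock: 19.48
eef_pos: [536.7, 215.4, 211.8]
tool_rot: [0.848, 0.53, 0.001, 0.0]
force: [0.5, 0.2, -7.1]
opening: 24.4
grasp_force: 24.7
t 19.475 tcp [536.7 215.4 211.8] yline -25.93 zax [ 1.2e-03  3.0e-04 -1.0e+00] F [ 0.5  0.2 -7.1] open 24.4 grip 24.72159555181861
joints [ 0.16  0.23 -0.68  1.63  0.15  1.33 -1.  ]
tool delta mm [-400.6  174.    11.7]
turn about tool z -17.33
```

```bash
python3 -m pendant '[[-0.01,0.0044,0,0,-0.8],[-0.022,0.0095,0,0,-0.8],[-0.022,0.0095,0,0,-0.8],[-0.022,0.0095,0,0,-0.8],[-0.022,0.0095,0,0,-0.8],[-0.022,0.0095,0,0,-0.8],[-0.022,0.0095,0,0,-0.8],[-0.022,0.0095,0,0,-0.8],[-0.022,0.0095,0,0,-0.8],[-0.022,0.0095,0,0,-0.8],[-0.022,0.0095,0,0,-0.8],[-0.022,0.0095,0,0,-0.8],[-0.022,0.0095,0,0,-0.8],[-0.022,0.0095,0,0,-0.8],[-0.022,0.0095,0,0,-0.8],[-0.022,0.0095,0,0,-0.8],[-0.022,0.0095,0,0,-0.8],[-0.022,0.0095,0,0,-0.8],[-0.012,0.0053,0,0,-0.8],[0,0,0,0,-0.8]]' >/dev/null; python3 -m pendant '[[0,0,0,-6,-0.8],[0,0,0,-6,-0.8],[0,0,0,-5.3,-0.8],[0,0,0,0,-0.8],[0,0,0,0,-0.8]]' >/dev/null; python3 go.py 518 -221 200 -8.6
python3 - <<'E'
from h import *
snap('scene','s6'); snap('top','t6')
b=cv2.resize(cv2.imread('pics/s6.png')[70:230,60:240],(400,350)); c=cv2.resize(cv2.imread('pics/t6.png')[170:290,280:440],(400,350))
cv2.imwrite('pics/c6.png',cv2.hconcat([b,c]))
E
```

```text
t 22.6 tcp [ 517.3 -215.   211.1] yline -8.65 zax [-1.e-04  2.e-04 -1.e+00] F [-0.2  1.3 -7. ] open 24.0 grip 24.720596205443144
joints [ 0.69  0.16 -0.38  1.68  0.06  1.31  0.15]
tool delta mm [-5.8  1.6 11.1]
turn about tool z -0.05
```

View pics/c6.png

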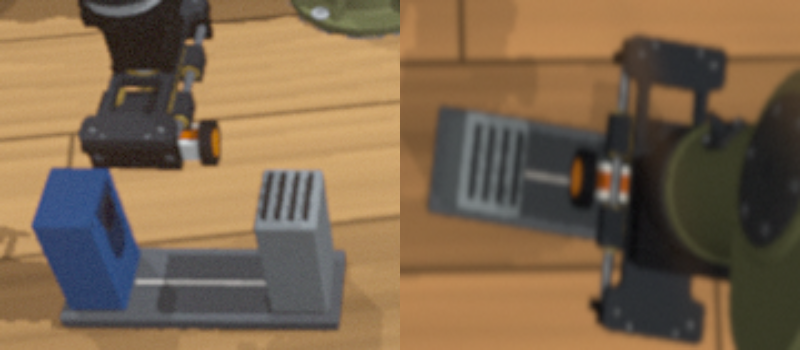

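The cell is held above the gauge gap, with its +y collar and orange window visible at scene px about (154,135). I'll compare its window and collar with the expected pose.

```bash
cat > w.py <<'E'
import sys
from h import *
o=ctrl.get_obs(); t=o['eef_pos']; M=R.from_quat(o['tool_rot']).as_matrix(); k=sys.argv[1]
ax=M[:,0]; c=t+[0,0,15.9]
print('tcp',t.round(1),'nominal centre',c.round(1),'nominal +y window',(c+41*ax).round(1))
for n in('scene','top'):
    f=np.load(f'pics/{n[0]}{k}.npz'); W=cloud(n,f['d']); hsv=cv2.cvtColor(f['im'],cv2.COLOR_RGB2HSV)
    T=(W-c)@M   # cell frame along tool axes, z down
    near=(f['d']>0)&(abs(T[...,1])<30)&(abs(T[...,2])<30)
    am=near&(hsv[...,0]<22)&(hsv[...,1]>150)&(hsv[...,2]>80)
    win=am&(T[...,0]>36)&(T[...,0]<50); top=near&(T[...,0]>12)&(T[...,0]<28)&(T[...,2]<-5)
    col=near&(hsv[...,2]<75)&(T[...,0]>24)&(T[...,0]<50)
    for nm,m in(('win',win),('bartop',top),('collar',col)):
        if m.sum()>3: p=T[m]; print(n,nm,m.sum(),'mean world',W[m].mean(0).round(1),'tool-frame mean',p.mean(0).round(1),'range',np.percentile(p,[3,97],axis=0).round(1).tolist())
E
python3 w.py 6
```

```text
tcp [ 517.2 -215.4  211.2] nominal centre [ 517.2 -215.4  227.1] nominal +y window [ 523.4 -174.8  227.1]
scene win 48 mean world [ 529.6 -173.9  231.1] tool-frame mean [42.9  6.  -4.1] range [[42.2, -7.0, -17.4], [43.6, 20.1, 9.8]]
scene bartop 67 mean world [ 526.3 -195.9  237.4] tool-frame mean [ 20.6   6.1 -10.4] range [[13.0, -9.2, -13.5], [27.2, 14.4, -5.7]]
scene collar 103 mean world [ 536.4 -180.6  238.6] tool-frame mean [ 37.3  13.7 -11.6] range [[32.4, -3.2, -22.2], [42.7, 24.1, 5.7]]
top win 42 mean world [ 522.6 -173.   229.1] tool-frame mean [42.7 -1.  -2. ] range [[42.1, -12.5, -14.8], [43.4, 9.8, 12.8]]
top bartop 64 mean world [ 518.7 -193.1  238. ] tool-frame mean [ 22.3  -1.9 -10.9] range [[17.1, -13.4, -13.2], [27.6, 9.4, -8.2]]
top collar 157 mean world [ 520.2 -177.4  240.3] tool-frame mean [ 38.   -2.8 -13.3] range [[31.1, -22.5, -22.7], [42.8, 17.8, 10.8]]
```

Taking the robot as truth, the scene camera reads about +6 mm and the top camera about −2 mm in x here. Corrected, the gauge's mid x comes out near 517.5 from both cameras. I'll descend to the beam and check the lens height.

```bash
python3 -m pendant '[[-0.0045,0.001,0,0,-0.8],[0,0,0.008,0,-0.8],[0,0,0.008,0,-0.8],[0,0,0.008,0,-0.8],[0,0,0.008,0,-0.8],[0,0,0.008,0,-0.8],[0,0,0.008,0,-0.8],[0,0,0.008,0,-0.8],[0,0,0.008,0,-0.8],[0,0,0.008,0,-0.8],[0,0,0.008,0,-0.8],[0,0,0.008,0,-0.8],[0,0,0.006,0,-0.8],[0,0,0.003,0,-0.8],[0,0,0,0,-0.8],[0,0,0,0,-0.8]]' >/dev/null; python3 go.py 517.5 -220 114.1 -8.6
python3 - <<'E'
from h import *
snap('scene','s7'); snap('top','t7')
b=cv2.resize(cv2.imread('pics/s7.png')[125:225,75:220],(400,300)); c=cv2.resize(cv2.imread('pics/t7.png')[180:280,285:430],(400,300))
cv2.imwrite('pics/c7.png',cv2.hconcat([b,c]))
f=np.load('pics/scene0.npz'); W=cloud('scene',f['d']); hsv=cv2.cvtColor(f['im'],cv2.COLOR_RGB2HSV)
v,u=np.mgrid[:384,:512]; m=(hsv[...,2]<60)&(u>100)&(u<122)&(v>150)&(v<185)&(W[...,2]>80)
if m.sum(): print('sensor lens',m.sum(),W[m].mean(0).round(1),np.percentile(W[m],[3,97],axis=0).round(1).tolist())
E
python3 w.py 7
```

```text
t 24.7 tcp [ 517.8 -220.5  114.5] yline -8.62 zax [ 6.e-04 -4.e-04 -1.e+00] F [ 1.  -1.3 -7.2] open 24.2 grip 24.720487520098686
joints [ 0.69  0.24 -0.38  1.79  0.1   1.13  0.13]
tool delta mm [ 0.5 -0.4  0.4]
turn about tool z -0.02
sensor lens 1 [ 513.4 -295.3  122.8] [[513.4, -295.3, 122.8], [513.4, -295.3, 122.8]]
tcp [ 517.7 -220.5  114.5] nominal centre [ 517.7 -220.5  130.4] nominal +y window [ 523.9 -180.   130.4]
scene win 40 mean world [ 529.  -179.5  135.1] tool-frame mean [42.3  5.  -4.7] range [[41.5, -8.8, -19.1], [43.1, 17.7, 9.4]]
scene bartop 38 mean world [ 528.5 -199.7  140.5] tool-frame mean [ 22.2   7.5 -10.1] range [[16.1, -7.3, -14.6], [27.4, 14.0, -6.1]]
scene collar 92 mean world [ 536.6 -186.2  141.9] tool-frame mean [ 36.7  13.5 -11.6] range [[31.3, -4.0, -21.6], [42.2, 23.2, 6.1]]
top win 35 mean world [ 522.5 -178.2  132. ] tool-frame mean [42.6 -1.6 -1.7] range [[41.8, -11.8, -14.4], [43.4, 9.8, 13.2]]
top bartop 44 mean world [ 519.1 -196.9  141.5] tool-frame mean [ 23.6  -2.2 -11.1] range [[18.9, -13.6, -14.1], [27.8, 9.3, -7.8]]
top collar 119 mean world [ 519.9 -182.6  142.9] tool-frame mean [ 37.8  -3.5 -12.6] range [[31.0, -22.7, -23.4], [42.6, 17.3, 17.5]]
```

View pics/c7.png

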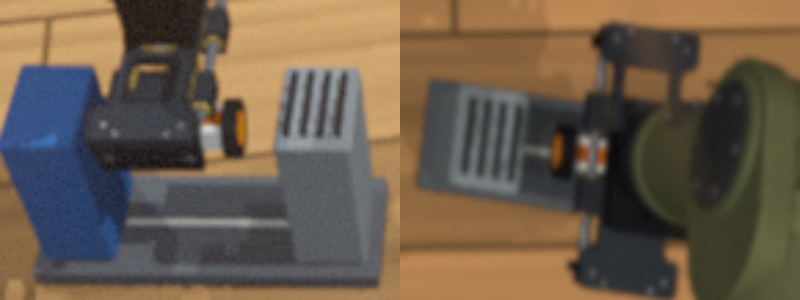

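The cell hangs centred between the heads. In this view the +y window is at (235,127) and points at the lamp head. Both cameras, with bias removed, put it within about 2 mm of the beam line. Handing in.

```bash
python3 -c "
from rig import ctrl
print(ctrl.sign_off())"
```

```text
the job is handed in; nothing more can be done
None
```

I rolled the prism a quarter turn by its collars, gripped it flat on the frosted faces, and handed the job in with it held midway between the gauge heads, an estimated 2 mm or less off the beam line; the hand-in gave no verdict.

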